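# Snap the lid onto the tub of sorted valves

## Task

Close the larger of the two round tubs of valves so it can go into stacked storage: take the lid that fits it, set it in the mouth with the knob up and press it down until it snaps fully home with its rim flush on the tub. Leave the tub standing upright, and leave the smaller tub and the smaller lid where they are.

Things in the scene. Friction and masses are not known exactly. Their poses are not given: they have to be found in the camera images.
- tub: Larger clear round tub of glass valves, about 0.6 kg, free to slide; mm: height 100, outer diameter 124 at rim, 108 at foot; mouth 116. Origin: centre of underside, z up, yaw irrelevant. Four sprung clips 10 below the rim: a lid laid in loosely rests on them, its flange about 11 above the rim; a straight push of 10 to 12 N snaps it home, flange on rim, lid origin then 64 above tub origin.
- lid: Larger round white plug lid, 70 g, lying knob up. Origin: centre of the plug's underside, z up, yaw irrelevant. In mm above the origin: plug 0 to 36 (diameter 76 at 0 widening to 111 at 20 as a lead-in, 104 above 26), flange of diameter 130 from 36 to 41, round grip knob of diameter 32 on the axis from 41 to 71. Goes plug down into the larger tub; may be pressed home by the knob, held or not.
- small_tub: The smaller round clear tub of valves, to be left alone; in mm: height 70, outer diameter 90 at the rim. Origin: centre of the underside, z up.
- small_lid: The smaller round white lid, same make as the larger, to be left alone; in mm: flange diameter 96, from 36 to 41 above its underside; knob of diameter 32 from 41 to 71. Origin: centre of the plug's underside, z up.
There are look-alikes about, which are no part of the job. What is shaped like the lid but purple or yellow is not meant.

How it is judged (in metres and radians):
At the end, for the whole second after the job is handed in: The larger lid is snapped into the larger tub: its flange within 3 mm of sitting on the rim, its axis within 12 mm of the tub's, knob up; lid and tub are upright within 10 degrees, the tub stands on the table, and both are at rest (z of lid in the frame of tub between 0.057 and 0.067 m and horizontal distance between lid and tub below 0.012 m and angle between each of lid, tub's own z axis and vertical below 0.17 rad and height (world z) of tub below 0.01 m and linear speed of each of lid, tub below 0.02 m/s); the robot touches nothing.
It fails at once if the smaller tub is moved by more than 40 mm or tipped over (distance of small_tub from where it was at the start of the episode above 0.04 m or angle between small_tub's own z axis and vertical above 0.6 rad).
It fails at once if the smaller lid is moved by more than 40 mm (distance of small_lid from where it was at the start of the episode above 0.04 m).
It also fails if it takes over 40 s, if anything falls off the work surface, if the arm or the gripper's body presses on something with over 40 N, if the wrist force passes 120 N, or if a joint passes its speed limit or range.

## Robot

A 6-joint arm with a two-finger parallel gripper is mounted at the origin on the work surface. World frame = base frame: x ahead of the robot, y to its left, z up, the work surface at z = 0. Lengths are in mm, angles in degrees, forces in N, time in s.
With the tool pointing down it reaches from about 350 to 850 mm from the base axis. Payload 8.1 kg.
Tool frame: the origin (TCP) lies on the centre line of the jaws, within the pads' length; the fingertips stand r.tip_extent ahead of it and the grasp point (between the pads) lies 8 mm behind it (r.tip_extent is the distance from the TCP to the fingertips, in mm); z points along the fingers, y is the direction in which the jaws open and shut (so a half turn about z gives the same grasp; the last joint's range is limited). The gripper opens to 85 mm and grips with 20 to 120 N. Pads are 22 mm wide; open, the fingers measure 114 mm over their backs; the gripper's body (76 mm by 85 mm) begins 54 mm behind the grasp point. The pads swing forward as they close: fully open they stand 13 mm farther back than shut.
Start: joints at [-69.866, 7.471, 85.268, -0, 87.261, -4.893], TCP at [253.845, -543.662, 242.292] pointing down, gripper open.
Joint ranges: [-169.43, 169.43], [-51.17, 129.36], [1.28, 143.12], [-76.62, 256.62], [0, 156.53], [-152.29, 152.29]. Speed limits (degrees/s): [136.94, 136.94, 159.86, 180, 180, 180].

## Interface

Orientations are given as [roll, pitch, yaw] about the fixed x, y, z axes, in that order (R = Rz(yaw) Ry(pitch) Rx(roll)).
In Python, from bench import sense, optics, hand_in, spotter, r gives the robot as it stands.
- The arm moves only by the tool apply_moves, never from a script. Its argument "series" is a list of rows, each a list of 3 entries, a list of its own where there are three numbers: the opening, from 0 (shut) to 1 (fully open), then the shift along the world's x, y, z in m, then the turn about the world's z in rad. In form: [[grip, [x, y, z], turn], ...]. A call has 1 to 5 rows; each row is the pose to reach, as a shift and turn from the pose measured when the call began; what a row does not reach only later rows make up. A row lasts 1/8 s, in which the tool goes at most 62.5 mm and 10.7 degrees, less where a joint would pass 70% of its speed; a pose out of reach is approached as far as the arm can. A call with a gripper value outside its range is refused whole. The fingers move at their own pace and stop on an object; "grip_force" is the grip in N (left out, the last holds). Time passes only in rows, so rows that repeat a pose let the fingers close. It gives the time, the measured TCP pose, the force and the opening at its end, in the units of the state.
- sense(): the state, without advancing time (a new reading comes with each control period).
- optics.snapshot(name): name is "scene" or "top" or "wrist"; returns a dict with "color" (420x560x3 uint8, blue, green, red), "intrinsics" (3x3 intrinsics, pixels), "rvec" (rotation vector, rad) and "tvec" (3), from world to camera coordinates, as OpenCV has them. Camera axes: x right, y down, z forward; pixel columns grow to the right and rows downward; lengths in mm; the calibration is good to about 2 mm. A picture is of the moment at which its call begins. There is no depth.
- hand_in(): hands the job in, once; it reports no verdict.
Trained networks look in a picture, given as the dict that the camera call returned (one of the last four; its "shot" number tells which), for a name from the list of things; names that differ only in an ending like _2 or _b are one class to them, and where a whole thing is asked for, a point or a joint stands for the part that bears it (a point fixed in the world has none). Each returns a list of dicts, best first, with "p" (0 to 1); they miss things now and then, are a little off and sometimes report something else, mostly with a low value. They report only what shows in the picture. A call takes as long as a camera call. They do not tell look-alikes from the thing itself.
- spotter.search_frame(picture, query): "xyz" ([x, y, z] in mm, in the coordinates of the camera as it stood for that picture, good to about 4 mm: the middle of the surface that is visible of it).
- spotter.masks_of(picture, query): "mask" (420x560 bool, what is visible of it).
The state is a dict: "time": time; "joint_pos": joint angles; "qd": joint speeds; "joint_efforts": joint torques, N m; "tool_pos": TCP position; "tcp_rot": TCP orientation; "ft_force": force on the tool from outside, world axes, zero at the start; "wrist_torque": the same for the moment, N m; "finger_gap": finger opening in mm.
Only numpy, scipy, OpenCV 4.12 (cv2) and the standard library are available. Lean on these libraries where they do the work, as an engineer would, in place of code of your own. Each camera call takes 0.05 s, during which the arm holds its last target.

## Working session

There is one attempt and no reset: what is moved stays moved. The work goes in short steps, Python scripts to look and compute and a tool call to move; the robot and the scene stay as the last step left them, time stands still between calls to the robot, and variables do not carry over. Pictures are saved under pics/ and viewed, and the job is handed in when it is done.

Besides the shell and the picture viewer there is one more tool, called after "Request:" as name(argument=value, ...) on one line, values as JSON. apply_moves: Moves the arm, as the interface text tells. Its arguments: {"type":"object","properties":{"series":{"type":"array"},"grip_force":{"type":"number"}},"required":["series"]}

```bash
mkdir -p pics
cat > h.py <<'E'
import numpy as np, cv2
from bench import sense, optics, hand_in, spotter, r
def snap(n,f):
    p=optics.snapshot(n); cv2.imwrite('pics/'+f,p['color']); return p
def w(p,xyz):
    R,_=cv2.Rodrigues(np.array(p['rvec'],float)); return R.T@(np.array(xyz,float)-np.array(p['tvec'],float).ravel())
def ray(p,uv,z):
    R,_=cv2.Rodrigues(np.array(p['rvec'],float)); K=np.array(p['intrinsics'])
    d=R.T@np.linalg.solve(K,[uv[0],uv[1],1]); c=-R.T@np.array(p['tvec'],float).ravel()
    return c+d*(z-c[2])/d[2]
def proj(p,X):
    return cv2.projectPoints(np.array(X,float).reshape(-1,1,3),np.array(p['rvec'],float),np.array(p['tvec'],float),np.array(p['intrinsics'],float),None)[0].reshape(-1,2)
E
python3 - <<'E'
from h import *
print(sense(), r.tip_extent)
for n in ['top','scene']:
    p=snap(n,n+'0.png')
    for q in ['tub','lid','small_tub','small_lid']:
        for d in spotter.search_frame(p,q): 
            X=w(p,d['xyz']); print(n,q,round(d['p'],2),X.round(0),proj(p,X).round(0))
E
```

```text
{'time': 0.0, 'joint_pos': array([-6.98670557e+01,  7.51598479e+00,  8.53301360e+01, -1.62101562e-04,
        8.72617737e+01, -4.89464704e+00]), 'qd': array([-0.03885496, -0.08118945,  0.07034782,  0.07306814,  0.03382041,
        0.0147492 ]), 'joint_efforts': array([-5.81882687e-04, -5.69396853e+01, -5.00550091e+01, -3.13244709e-04,
        1.49967842e-02, -2.86931801e-06]), 'tool_pos': array([ 253.65126817, -543.15369606,  241.22706783]), 'tcp_rot': array([-1.79892485e+02, -9.04465618e-03,  2.50275907e+01]), 'ft_force': array([ 0.39584183, -0.95387664,  0.11940607]), 'wrist_torque': array([0.02873742, 0.02575144, 0.01332189]), 'finger_gap': 85.1168532482158} 11.0
top tub 0.93 [674. 126.  41.] [[207. 152.]]
top lid 0.73 [ 230. -263.   38.] [[331. 295.]]
top lid 0.61 [ 578. -334.   43.] [[353. 183.]]
top lid 0.56 [ 414. -318.   38.] [[348. 236.]]
top small_tub 0.94 [ 642. -129.   47.] [[288. 162.]]
top small_lid 0.7 [477. 304.  37.] [[150. 214.]]
scene tub 0.59 [656. 123.  59.] [[352. 273.]]
scene lid 0.94 [ 713. -452.   42.] [[ 90. 243.]]
scene lid 0.85 [ 241. -256.   46.] [[245. 148.]]
scene lid 0.57 [ 428. -308.   44.] [[203. 181.]]
scene lid 0.57 [ 592. -323.   47.] [[168. 217.]]
scene small_tub 0.61 [ 639. -116.   48.] [[243. 247.]]
scene small_lid 0.9 [486. 305.  43.] [[442. 239.]]
```

View pics/top0.png

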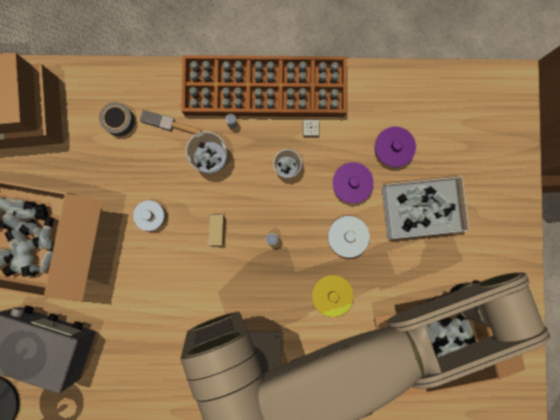

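View pics/scene0.png

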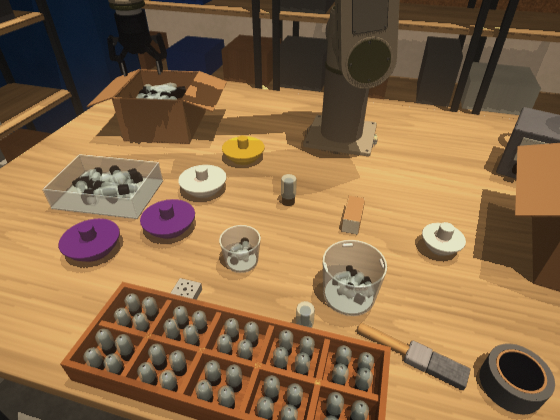

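```bash
cat >> h.py <<'E'
from scipy.optimize import least_squares
LID=[(0,38),(20,55.5),(36,65),(41,65),(41,16),(71,16)]
TUB=[(0,54),(100,62)]
def pts(prof,x,y,z=0):
    a=np.linspace(0,2*np.pi,72,endpoint=False)
    return np.vstack([np.c_[x+rr*np.cos(a),y+rr*np.sin(a),np.full(72,h+z)] for h,rr in prof])
def cen(p,prof,x,y,z=0):
    uv=pts_img=proj(p,pts(prof,x,y,z)); m=np.zeros((1680,2240),np.uint8)
    for i in range(len(prof)-1):
        cv2.fillConvexPoly(m,cv2.convexHull((uv[72*i:72*i+144]*4+1.5).round().astype(np.int32)),1)
    M=cv2.moments(m,True); return np.array([M['m10']/M['m00']/4,M['m01']/M['m00']/4]),M['m00']/16
def fit(obs,prof,x0,z=0):
    f=lambda v:np.concatenate([(cen(p,prof,*v,z)[0]-c) for p,c in obs])
    s=least_squares(f,x0,diff_step=0.01); return s.x,s.fun
def find(p,q,x0,h):
    best=None
    for d in spotter.masks_of(p,q):
        m=d['mask'].astype(np.uint8); M=cv2.moments(m,True)
        if M['m00']<50: continue
        c=np.array([M['m10'],M['m01']])/M['m00']
        e=np.linalg.norm(c-proj(p,[x0[0],x0[1],h])[0])
        if e<15 and (best is None or d['p']>best[2]): best=(c,M['m00'],d['p'])
    return best
E
python3 - <<'E'
from h import *
P=[optics.snapshot(n) for n in ['top','scene']]
for q,prof,x0,h in [('lid',LID,(420,-312),38),('tub',TUB,(665,125),50)]:
    obs=[]
    for p in P:
        b=find(p,q,x0,h)
        if b is None: print('miss',q); continue
        s,f=fit([(p,b[0])],prof,x0); print(q,b,s.round(1),cen(p,prof,*s)); obs.append((p,b[0]))
    print(q,[a.round(2) for a in fit(obs,prof,x0)])
E
```

```text
lid (array([348.72362556, 236.16419019]), 1346.0, 0.92) [ 413.5 -318.7] (array([348.72210291, 236.16570964]), 1382.3125)
lid (array([202.19672131, 180.1057377 ]), 1220.0, 0.55) [ 408.3 -320.8] (array([202.19547564, 180.10153334]), 1239.125)
lid [array([ 411.89, -319.15]), array([0.16, 0.52, 0.  , 0.83])]
tub (array([206.67440174, 152.05148658]), 1379.0, 0.75) [667.  123.4] (array([206.6764257 , 152.05078972]), 1412.6875)
tub (array([352.13825709, 276.20802453]), 3913.0, 0.72) [662.9 122.9] (array([352.14976459, 276.21442123]), 4035.5)
tub [array([664.64, 122.94]), array([ 0.1 ,  0.73, -0.15,  0.6 ])]
```

Request:
apply_moves(series=[[1,[0.035,0.05,0],0],[1,[0.07,0.1,0],0],[1,[0.105,0.15,-0.01],0],[1,[0.14,0.2,-0.02],0],[1,[0.158,0.224,-0.04],0]])

```text
time: 1.42
tool_pos: [413.8, -317.6, 203.2]
tcp_rot: [179.9, -0.1, 25.2]
ft_force: [-1.0, -0.2, -0.1]
finger_gap: 85.2
```

Request:
apply_moves(series=[[1,[0,0,0],0],[1,[0,0,0],0]])

```text
time: 1.68
tool_pos: [413.8, -318.2, 203.8]
tcp_rot: [179.8, -0.1, 25.2]
ft_force: [0.3, 0.2, 0.5]
finger_gap: 85.4
```

Run:
```python
from h import *
p=snap('wrist','w1.png'); s=sense(); print(s['tool_pos'],s['tcp_rot'],s['ft_force'])
print(proj(p,[[412,-319,41],[412,-319,71],s['tool_pos']]).round(1))
for z in (41,):
  im=p['color'].copy()
  cv2.polylines(im,[proj(p,pts([(41,65)],412,-319)).astype(np.int32)],True,(0,0,255),1)
  cv2.polylines(im,[proj(p,pts([(71,16)],412,-319)).astype(np.int32)],True,(0,0,255),1)
  cv2.imwrite('pics/w1o.png',im)
```

```text
[ 413.65275621 -318.7322329   204.10968685] [ 1.79792955e+02 -8.60031151e-02  2.51272424e+01] [-0.6720787  -0.22501939  0.34771623]
[[281.2 193.6]
 [281.5 204.2]
 [285.3 296.8]]
```

View pics/w1o.png

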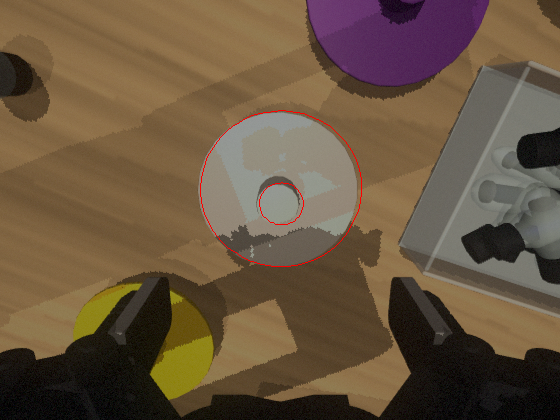

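Wrist view: white lid's flange matches the red model circle (centre ~281,190), knob at (280,204). The estimate is confirmed, so I descend.

Request:
apply_moves(series=[[1,[-0.002,0,-0.05],0],[1,[-0.002,0,-0.09],0],[1,[-0.002,0,-0.12],0],[1,[-0.002,0,-0.138],0],[1,[-0.002,0,-0.146],0]], grip_force=50)

```text
time: 2.35
tool_pos: [411.3, -319.5, 57.8]
tcp_rot: [179.8, -0.1, 25.1]
ft_force: [0.1, -0.3, 0.7]
finger_gap: 85.5
```

Request:
apply_moves(series=[[0,[0,0,0],0],[0,[0,0,0],0],[0,[0,0,0],0],[0,[0,0,0],0],[0,[0,0,0],0]])

```text
time: 2.98
tool_pos: [412.1, -320.2, 59.2]
tcp_rot: [179.7, -0.1, 25.1]
ft_force: [-0.6, -0.2, 5.9]
finger_gap: 30.6
```

Request:
apply_moves(series=[[0,[0,0,0.02],0],[0,[0,0,0.06],0],[0,[0,0,0.11],0],[0,[0,0,0.15],0],[0,[0,0,0.17],0]])

```text
time: 3.6
tool_pos: [412.9, -320.9, 232.0]
tcp_rot: [179.5, -0.2, 25.1]
ft_force: [0.2, -0.6, -0.7]
finger_gap: 30.5
```

Run:
```python
from h import *
p=snap('wrist','w2.png'); snap('scene','s2.png'); s=sense(); print(s['tool_pos'],s['tcp_rot'],s['ft_force'],s['finger_gap'])
```

```text
[ 413.02108748 -321.00241977  231.40462667] [179.4608501   -0.20840529  25.0733562 ] [ 0.51776998 -0.04031742 -2.21090099] 30.344811594608064
```

View pics/w2.png

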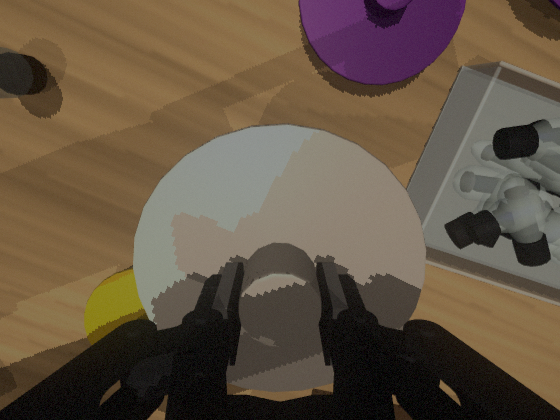

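View pics/s2.png

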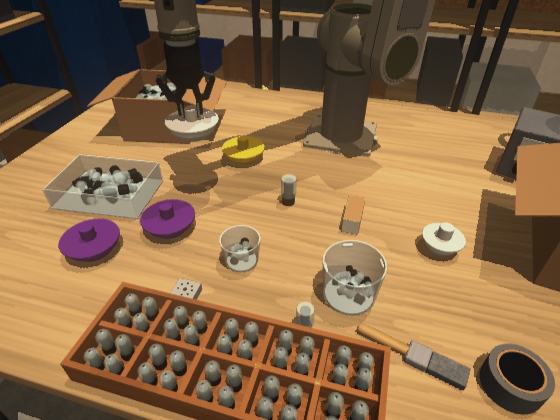

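Lid held, flange level in the wrist view. Carrying it to the tub.

Request:
apply_moves(series=[[0,[0.02,0.035,0],0],[0,[0.05,0.085,0],0],[0,[0.08,0.135,0],0],[0,[0.11,0.185,0],0],[0,[0.14,0.235,0],0]])

```text
time: 4.32
tool_pos: [552.7, -84.1, 228.5]
tcp_rot: [179.6, -0.0, 25.1]
ft_force: [1.3, 0.2, -0.2]
finger_gap: 30.5
```

Request:
apply_moves(series=[[0,[0.03,0.05,0],0],[0,[0.06,0.1,0],0],[0,[0.085,0.15,0],0],[0,[0.1,0.18,0],0],[0,[0.105,0.195,0],0]])

```text
time: 4.95
tool_pos: [656.9, 112.7, 225.1]
tcp_rot: [179.7, 0.2, 25.2]
ft_force: [-0.9, -0.6, -0.7]
finger_gap: 30.4
```

Request:
apply_moves(series=[[0,[0,0,0],0],[0,[0,0,0],0]])

```text
time: 5.2
tool_pos: [656.1, 111.5, 223.7]
tcp_rot: [179.7, 0.3, 25.1]
ft_force: [-1.2, 0.1, -0.9]
finger_gap: 30.0
```

Run:
```python
from h import *
s=sense(); print(s['tool_pos'],s['tcp_rot'],s['ft_force'],s['finger_gap'])
p=snap('top','t3.png'); q=snap('scene','s3.png'); v=snap('wrist','w3.png')
t=s['tool_pos']
b=find(q,'tub',(664,123),50); print(b, b and fit([(q,b[0])],TUB,(664,123)))
for P in (v,q):
  for d in spotter.masks_of(P,'lid'):
    M=cv2.moments(d['mask'].astype(np.uint8),True); print(d['p'],M['m10']/M['m00'],M['m01']/M['m00'],M['m00'])
im=v['color'].copy()
cv2.polylines(im,[proj(v,pts([(41,65)],t[0],t[1],t[2]-58)).astype(np.int32)],True,(0,0,255),1)
cv2.imwrite('pics/w3o.png',im)
im=q['color'].copy()
cv2.polylines(im,[proj(q,pts([(41,65)],t[0],t[1],t[2]-58)).astype(np.int32)],True,(0,0,255),1)
cv2.polylines(im,[proj(q,pts([(100,62)],664.6,122.9)).astype(np.int32)],True,(0,0,255),1)
cv2.polylines(im,[proj(q,pts([(0,54)],664.6,122.9)).astype(np.int32)],True,(0,0,255),1)
cv2.imwrite('pics/s3o.png',im)
```

```text
[656.06743577 111.51462568 223.71478897] [179.69386039   0.32378914  25.12827503] [-1.21204179  0.13917302 -0.91799286] 29.965591252261486
(array([352.29285527, 277.65663439]), 3821.0, 0.72) (array([666.61910247, 123.70374411]), array([-0.00416727, -0.00731248]))
0.56 279.07278325847767 243.06332986839783 50987.0
0.88 354.908041554444 222.156213928434 2599.0
0.73 89.31984205330701 239.22704837117473 2026.0
0.64 243.0065502183406 149.1495633187773 916.0
```

View pics/w3o.png

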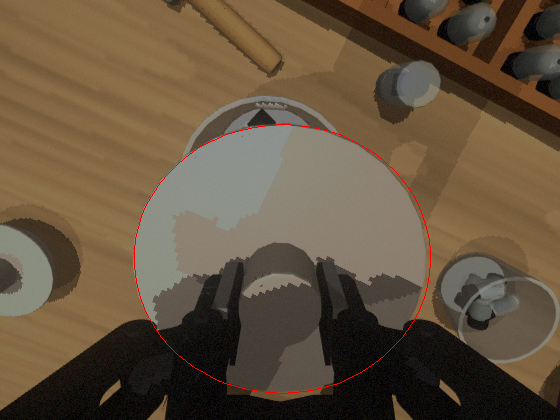

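View pics/s3o.png

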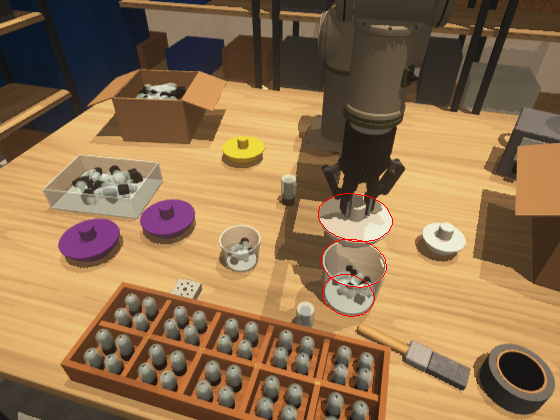

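Run:
```python
from h import *
v=optics.snapshot('wrist'); im=v['color'].copy()
for c,xy in (((0,0,255),(664.6,122.9)),((0,255,0),(666.6,123.7))):
  cv2.polylines(im,[proj(v,pts([(100,62)],*xy)).astype(np.int32)],True,c,1)
im=cv2.resize(im[60:200,150:400],None,fx=3,fy=3,interpolation=cv2.INTER_NEAREST); cv2.imwrite('pics/w4.png',im)
```

```text
(no output)
```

View pics/w4.png

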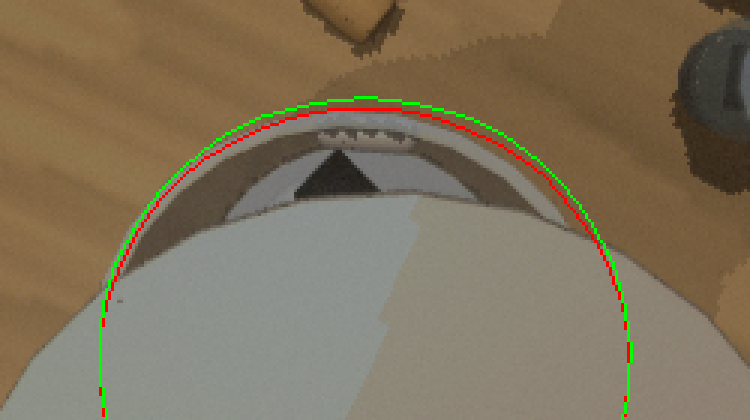

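Actual rim arc sits about 2 mm left of the red model in the wrist view (+y). I'll use about (663.5, 124.3).

Request:
apply_moves(series=[[0,[0.0075,0.013,0],0],[0,[0.0075,0.013,-0.02],0],[0,[0.0075,0.013,-0.045],0],[0,[0.0075,0.013,-0.058],0],[0,[0.0075,0.013,-0.063],0]])

```text
time: 6.18
tool_pos: [663.6, 125.1, 160.4]
tcp_rot: [179.7, 0.3, 25.1]
ft_force: [-0.3, -0.3, -0.5]
finger_gap: 30.5
```

Request:
apply_moves(series=[[0,[0,0,0],0]])

```text
time: 6.3
tool_pos: [663.7, 125.2, 160.5]
tcp_rot: [179.7, 0.3, 25.1]
ft_force: [-0.1, 0.6, -1.1]
finger_gap: 30.3
```

Run:
```python
from h import *
q=snap('scene','s5.png'); s=sense(); print(s['tool_pos'],s['tcp_rot'],s['ft_force'],s['wrist_torque'])
cv2.imwrite('pics/s5c.png',cv2.resize(q['color'][170:340,260:460],None,fx=3.5,fy=3.5))
```

```text
[663.73991322 125.17221823 160.70350607] [179.70186083   0.29146002  25.14749422] [-0.14521271  0.27313601 -0.55138822] [-0.02681245  0.01903329  0.01798741]
```

View pics/s5c.png

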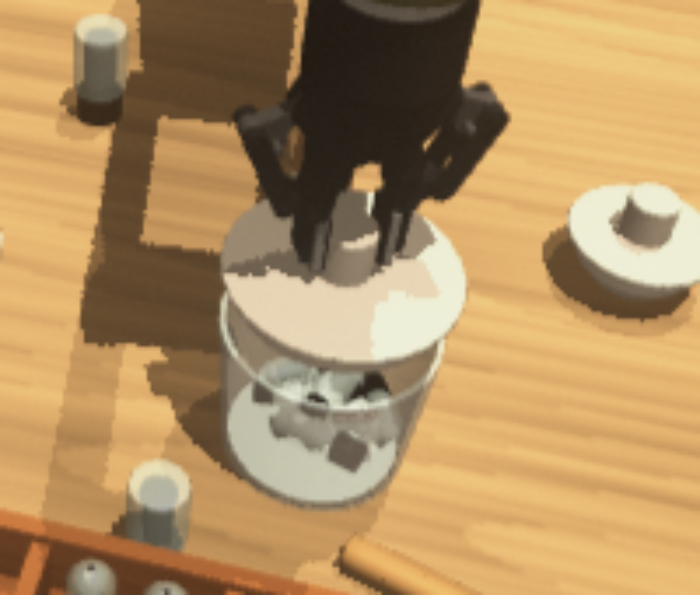

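Lid hovers over the mouth, about 1–2 mm too far right (+y) in the scene view. I'll correct that and lower it onto the clips.

Request:
apply_moves(series=[[0,[0,-0.0015,-0.008],0],[0,[0,-0.0015,-0.015],0],[0,[0,-0.0015,-0.02],0],[0,[0,-0.0015,-0.024],0],[0,[0,-0.0015,-0.026],0]])

```text
time: 6.98
tool_pos: [663.7, 123.7, 134.4]
tcp_rot: [179.7, 0.3, 25.1]
ft_force: [1.2, -0.2, -0.8]
finger_gap: 30.2
```

Request:
apply_moves(series=[[0,[0,0,-0.002],0],[0,[0,0,-0.004],0]])

```text
time: 7.22
tool_pos: [664.8, 124.1, 132.6]
tcp_rot: [179.7, 0.1, 25.2]
ft_force: [-2.4, 1.1, 11.7]
finger_gap: 30.8
```

Request:
apply_moves(series=[[0,[0,0,-0.003],0],[0,[0,0,-0.006],0],[0,[0,0,-0.009],0]])

```text
time: 7.6
tool_pos: [664.8, 124.4, 124.4]
tcp_rot: [179.7, 0.1, 25.2]
ft_force: [-3.0, 1.0, -2.1]
finger_gap: 30.2
```

Request:
apply_moves(series=[[0,[0,0,-0.001],0],[0,[0,0,-0.002],0]])

```text
time: 7.85
tool_pos: [664.8, 124.4, 123.5]
tcp_rot: [179.7, 0.1, 25.2]
ft_force: [-7.7, -1.1, 12.0]
finger_gap: 30.2
```

Request:
apply_moves(series=[[0,[0,0,-0.002],0],[0,[0,0,-0.003],0]])

```text
time: 8.1
tool_pos: [665.4, 124.4, 123.4]
tcp_rot: [179.6, -0.0, 25.2]
ft_force: [-10.9, -2.5, 20.9]
finger_gap: 30.2
```

Run:
```python
from h import *
q=snap('scene','s6.png'); s=sense(); print(s['tool_pos'],s['tcp_rot'],s['ft_force'],s['wrist_torque'])
cv2.imwrite('pics/s6c.png',cv2.resize(q['color'][170:340,260:460],None,fx=3.5,fy=3.5))
```

```text
[665.51343843 124.41651689 123.47298839] [ 1.79627665e+02 -1.43275590e-02  2.51755342e+01] [-8.88463085 -1.20284837 16.37895161] [-0.04012047  1.58050965  0.06135987]
```

View pics/s6c.png

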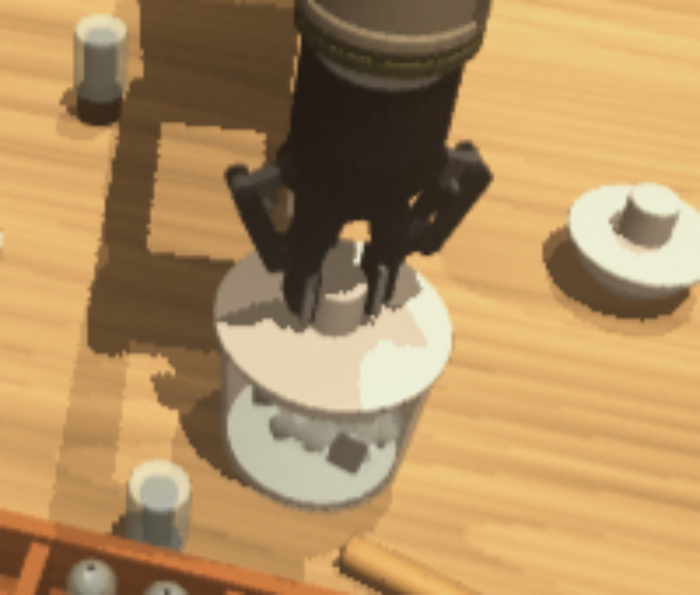

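Force dropped (snap), then a hard stop at z≈123.4 with 21 N. In the picture the flange covers the rim. Relaxing, releasing and retreating.

Request:
apply_moves(series=[[0,[0,0,0],0],[0,[0,0,0],0],[0.4,[0,0,0],0],[0.7,[0,0,0],0],[1,[0,0,0],0]])

```text
time: 8.78
tool_pos: [665.6, 124.4, 123.3]
tcp_rot: [179.6, -0.0, 25.2]
ft_force: [-0.3, 0.4, 0.2]
finger_gap: 69.2
```

Request:
apply_moves(series=[[1,[0,0,0],0],[1,[0,0,0.01],0],[1,[0,0,0.04],0],[1,[0,0,0.08],0],[1,[0,0,0.13],0]])

```text
time: 9.4
tool_pos: [664.9, 124.3, 254.1]
tcp_rot: [179.7, 0.1, 25.2]
ft_force: [0.8, 0.5, 0.2]
finger_gap: 85.3
```

Request:
apply_moves(series=[[1,[-0.05,-0.02,0.0],0],[1,[-0.1,-0.04,0.0],0],[1,[-0.15,-0.06,0.0],0],[1,[-0.2,-0.06,0.0],0],[1,[-0.2,-0.06,0.0],0]])

```text
time: 10.02
tool_pos: [462.2, 64.2, 254.5]
tcp_rot: [179.7, 0.1, 25.2]
ft_force: [0.5, 0.7, -0.9]
finger_gap: 85.3
```

Run:
```python
from h import *
s=sense(); print(s['time'],s['tool_pos'],s['ft_force'],s['finger_gap'])
q=optics.snapshot('scene'); p=optics.snapshot('top')
for P,n in ((q,'s7'),(p,'t7')):
  b=find(P,'lid',(665,124),110)
  if b: 
    for z in (64,75): xy,f=fit([(P,b[0])],LID[2:],(665,124),z); print(n,z,b,xy,cen(P,LID[2:],*xy,z)[1])
  t=find(P,'tub',(665,124),50); print('tub',t)
  im=P['color'].copy()
  for z,c in ((64,(0,0,255)),(75,(255,0,0))):
    cv2.polylines(im,[proj(P,pts([(36,65)],665,124,z)).astype(np.int32)],True,c,1)
  cv2.polylines(im,[proj(P,pts([(0,54)],665,124)).astype(np.int32)],True,(0,255,0),1)
  c=proj(P,[665,124,60])[0].astype(int)
  raw=P['color']
  sl=(slice(c[1]-65,c[1]+65),slice(c[0]-65,c[0]+65))
  cv2.imwrite(f'pics/{n}.png',np.hstack([cv2.resize(a[sl],None,fx=3,fy=3) for a in (raw,im)]))
for P in (p,q):
  for k in ('small_tub','small_lid'):
    for d in spotter.search_frame(P,k)[:1]: print(k,w(P,d['xyz']).round())
```

```text
10.025 [462.23023396  64.19593614 254.53181132] [ 0.50285877  0.70421669 -0.86904906] 85.31082256320144
s7 64 (array([354.51307775, 262.30777499]), 2791.0, 0.76) [663.3659811  122.63067429] 2796.3125
s7 75 (array([354.51307775, 262.30777499]), 2791.0, 0.76) [673.81991278 122.72069831] 2905.25
tub None
t7 64 (array([205.70320285, 150.20925267]), 1405.0, 0.79) [668.49026334 123.56675889] 1472.75
t7 75 (array([205.70320285, 150.20925267]), 1405.0, 0.79) [666.22675794 121.99011241] 1495.5625
tub None
small_tub [ 643. -127.   46.]
small_lid [477. 304.  40.]
small_tub [ 639. -121.   46.]
```

View pics/s7.png

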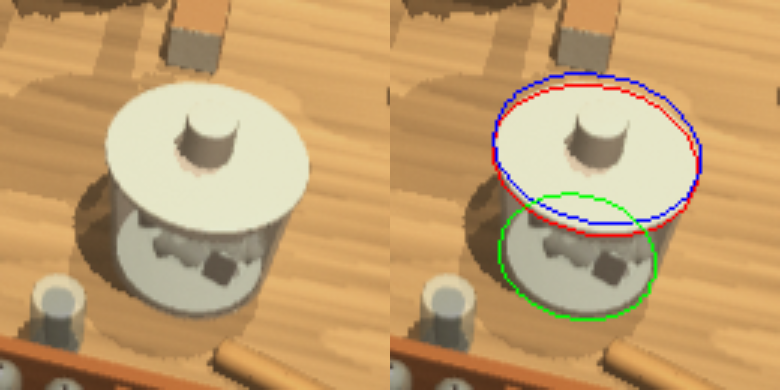

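View pics/t7.png

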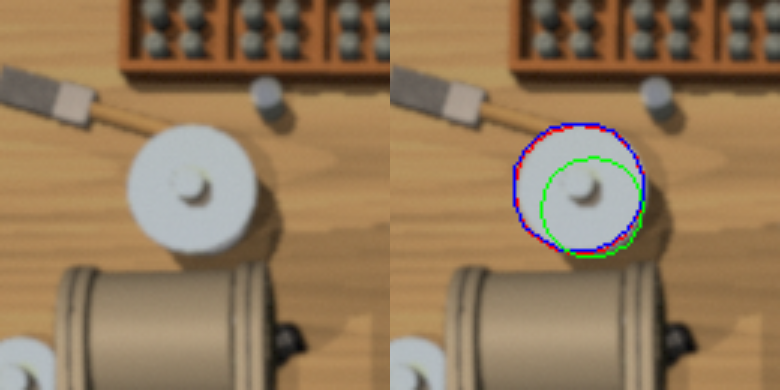

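Scene view: the flange follows the seated (red) outline, no gap at the rim, and tub and lid are upright. The 64 mm fit shows the same camera offsets as the first tub fit. Handing in.

```bash
python3 -c "
from h import *
print(hand_in())"
```

```text
the job is handed in; nothing more can be done
None
```

I picked up the larger white lid by its knob, set it in the larger tub, pressed it home and released it. I then moved the arm clear and handed the job in at about 10 s. No verdict came back.

- **Snap:** the upward force reached 11.7 N on the clips, then fell to about −2 N. The lid next met a hard stop about 9 mm lower, where I pressed to 21 N. That drop is a little short of the nominal 11 mm, but the tool stood at 123.4 mm, where about 123 mm was expected for a seated lid.
- **Final pictures:** the scene view matches the flange seated on the rim, with lid and tub upright and on axis. The top view cannot tell seated from unseated. The two cameras put the lid about 5 mm apart in x, much the same difference as they gave for the empty tub.
- **Not confirmed:** after closing, the networks no longer reported the tub, so I judged its position by eye.
- **Smaller tub and lid:** the top view shows the smaller tub within about 2 mm of its start and the smaller lid in the same place. The scene camera agrees on the smaller tub (within about 5 mm) but did not report the smaller lid in the last check.

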